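# Slide a flat plate out over the end of a tool ledge

### The arm

A 6-joint arm with a two-finger parallel gripper is mounted at the origin on the work surface. World frame = base frame: x ahead of the robot, y to its left, z up, the work surface at z = 0. Lengths are in mm, angles in rad, forces in N, time in s.
With the tool pointing down it reaches from about 350 to 875 mm from the base axis. Payload 4.2 kg.
Tool frame: the origin (TCP) lies between the finger pads; the fingertips stand 17 mm ahead of it and the grasp point (between the pads) lies 2 mm behind it; y points along the fingers, x is the direction in which the jaws open and shut, and the axes are right-handed (so a half turn about y gives the same grasp; the last joint's range is limited). The gripper opens to 87 mm and grips with 3 to 60 N. Pads are 19 mm wide; open, the fingers measure 117 mm over their backs; the gripper's body (75 mm by 190 mm) begins 51 mm behind the grasp point.
Start: joints at [1.369, 0.385, 0.008, 0, -1.194, -0.259], TCP at [277.882, 559.804, 239.55] pointing down, gripper open.
Joint ranges: [-3.14, 3.14], [-1.21, 2.06], [-1.07, 1.41], [-3.16, 2.05], [-2.99, -0.16], [-3.1, 3.1]. Speed limits (rad/s): [2.79, 2.79, 3.14, 3.14, 3.14, 3.14].

### API

Orientations are given as a 3x3 rotation matrix whose columns are the frame's x, y, z axes.
In Python, from bench import bot, fingers, solver, status, get_image, get_calibration gives the robot as it stands. Calls block until the motion is done:
- bot.move_to(position, orientation): joint-space move of the TCP to a pose.
- bot.move_l(position, orientation=None, rate=150): straight line of the TCP; orientation=None keeps the orientation; rate is the mean speed in mm/s.
- bot.set_joints(angles): joint-space move.
- fingers.move_gripper(opening): finger opening in mm; the grip force is fixed at half the most; returns when the fingers have stopped.
- bot.dwell(seconds).
- solver.solve_ik(position, orientation): joint angles nearest the present ones, or None.
- status.read_state(): the state.
- get_image(name): name is "side" or "top"; returns (picture, depth): 480x640x3 uint8, red, green, blue; 480x640 float32, mm along the optical axis (not along the pixel's ray), 0 where there is no reading.
- get_calibration(name): a dict with "mtx" (3x3 intrinsics, pixels), "k1" (the pictures are not rectified: a ray, as slopes to the right and down, at radius r is drawn at 1 + k1 r^2 times it, then the intrinsics apply), "xyz" and "orientation" of the camera in the world. Camera axes: x right, y down, z forward; pixel columns grow to the right and rows downward; lengths in mm; the calibration is good to about 2 mm. A picture is of the moment at which its call begins. get_calibration takes no time and is no camera call.
A pose or a line that the arm cannot do raises bot.Unreachable and nothing moves.
- bot.job_done(): hands the job in, once; it reports no verdict.
The state is a dict: "clock": time; "qpos": joint angles; "joint_velocities": joint speeds; "joint_efforts": joint torques, N m; "position": TCP position; "eef_rot": TCP orientation; "contact_force": force on the tool from outside, world axes, zero at the start; "moment": the same for the moment, N m; "grip_width": finger opening in mm.
Only numpy, scipy, OpenCV 4.12 (cv2) and the standard library are available. Lean on these libraries where they do the work, as an engineer would, in place of code of your own. Each camera call takes 0.05 s, during which the arm holds its last target.

### The job

Push the flat aluminium plate back so that it lies square and flush against the raised back edge of the steel ledge, and push it along the ledge until about a third of its length hangs out over the ledge's end on the side of the open parts tray, so that the fitter can get hold of its edge. Only push the plate with the fingers: do not lift or carry it, or let it tip or fall. Leave the tray, jar, socket and screwdriver where they are, and finish with the hand clear.

Things in the scene. Friction and masses are not known exactly. Their poses are not given: they have to be found in the camera images.
- plate: loose flat aluminium plate, 90 mm along its x, 140 mm along its y (length), 6 mm thick, about 0.2 kg, with two 9 mm holes; lies on the ledge's deck, its length roughly along the ledge. Origin: centre of its underside. It slides under a push of 1 to 2 N.
- ledge: fixed dark steel ledge on the bench. Origin at bench height below the middle of its deck; y runs along it, x points away from the robot to its back edge. Deck top z = 60 mm, x -70 to 70 mm, y -170 to 170 mm; both ends and the front are open. Raised back edge: inner face at x = 70 mm, top at z = 75 mm, full length. The plate is flush when its centre is at x = 25 mm.
- tray: open black parts tray with some wheel weights in it, 90 x 90 x 35 mm high, standing on the bench just beyond one end of the ledge, its centre about 250 mm along the ledge from the ledge's middle; it marks the end to use, and which end that is changes. Origin: centre of its underside.
- jar: white round jar with black lid, 66 mm across, 70 mm high, standing on the bench beyond the other end of the ledge. Leave alone. Origin: centre of its underside.
- socket: dark wheel-nut socket, 32 mm across, 50 mm high, standing on the bench in front of the ledge. Leave alone. Origin: centre of its underside.
- driver: screwdriver with a black handle lying on the bench behind the ledge, beyond the upstand. Leave alone. Origin: underside, about the middle of its length.

How it is judged (in metres and radians):
At the end, for the whole second after the job is handed in: The plate lies flat and still on the ledge, flush against the upstand (gap at its middle under 6 mm, square within 0.08 rad), with 33 to 61 mm of its 140 mm length over the ledge's end on the tray's side (((y of tray in the frame of ledge above 0 m and y of plate in the frame of ledge between 0.133 and 0.161 m) or (y of tray in the frame of ledge below 0 m and y of plate in the frame of ledge between -0.161 and -0.133 m)) and x of plate in the frame of ledge above 0.019 m and angle between the y axis of plate and the y axis of ledge, either way round below 0.08 rad and angle between plate's own z axis and vertical below 0.05 rad and z of plate in the frame of ledge between 0.056 and 0.064 m and linear speed of plate below 0.01 m/s); the robot touches nothing.
It fails at once if the plate is lifted off the deck (z of plate in the frame of ledge above 0.067 m).
It fails at once if the plate falls off the ledge (z of plate in the frame of ledge below 0.045 m).
It fails at once if the plate is tipped up (angle between plate's own z axis and vertical above 0.2 rad).
It fails at once if the tray, jar, socket or screwdriver is knocked out of place (over 20 mm) (distance of any of tray, jar, socket, driver from where it was at the start of the episode above 0.02 m).
It also fails if it takes over 66 s, if anything falls off the work surface, if the arm or the gripper's body presses on something with over 40 N, if the wrist force passes 120 N, or if a joint passes its speed limit or range.

## Working session

There is one attempt and no reset: what is moved stays moved. The work goes in short steps, each a Python script; the robot and the scene stay as the last script left them, time stands still between calls to the robot, and variables do not carry over. Pictures are saved under pics/ and viewed, and the job is handed in when it is done.

```bash
mkdir -p pics; ls; python3 - <<'E'
from bench import *
import cv2,numpy as np
for n in("top","side"):
    im,d=get_image(n); cv2.imwrite(f"pics/{n}0.png",im[:,:,::-1]); np.save(f"{n}0.npy",d)
    print(n,get_calibration(n))
print(status.read_state())
E
```

```text
pics
top {'mtx': array([[568.64983929,   0.        , 323.33775374],
       [  0.        , 568.64983929, 244.95362224],
       [  0.        ,   0.        ,   1.        ]]), 'k1': 0.028508542459269773, 'xyz': array([487.97713895,  21.66216975, 998.59131729]), 'orientation': array([[ 2.04165162e-03, -9.94195216e-01,  1.07571856e-01],
       [-9.99758799e-01,  3.22990810e-04,  2.19599733e-02],
       [-2.18672451e-02, -1.07590744e-01, -9.93954755e-01]])}
side {'mtx': array([[503.8579088 ,   0.        , 320.62449484],
       [  0.        , 503.8579088 , 237.67005624],
       [  0.        ,   0.        ,   1.        ]]), 'k1': -0.07331549499905024, 'xyz': array([ 563.96667409, -605.83817857,  528.90658273]), 'orientation': array([[ 0.99825287, -0.03609712,  0.0467783 ],
       [-0.05903519, -0.57634719,  0.81506979],
       [-0.00246113, -0.81640732, -0.57747123]])}
{'clock': 0.1, 'qpos': array([ 1.36860227e+00,  3.85446598e-01,  6.77259152e-03, -4.25975463e-04,
       -1.19401720e+00, -2.58593046e-01]), 'joint_velocities': array([-0.00036107, -0.00185815,  0.00219623,  0.00087198,  0.00135128,
       -0.00177745]), 'joint_efforts': array([-4.95971344e-04, -3.91692352e+01,  1.87934643e+01,  4.23191205e+00,
        1.34601639e-02, -7.35963295e-05]), 'position': array([277.67310533, 559.3644636 , 238.59421826]), 'eef_rot': array([[-4.44793225e-01, -7.68546780e-04,  8.95632959e-01],
       [-8.95631202e-01, -1.77669792e-03, -4.44793877e-01],
       [ 1.93311412e-03, -9.99998126e-01,  1.01928721e-04]]), 'contact_force': array([-0.33971086,  0.8551047 , -0.68648635]), 'moment': array([ 0.03612542, -0.01965493, -0.02620582]), 'grip_width': 86.64826860507759}
```

View pics/top0.png

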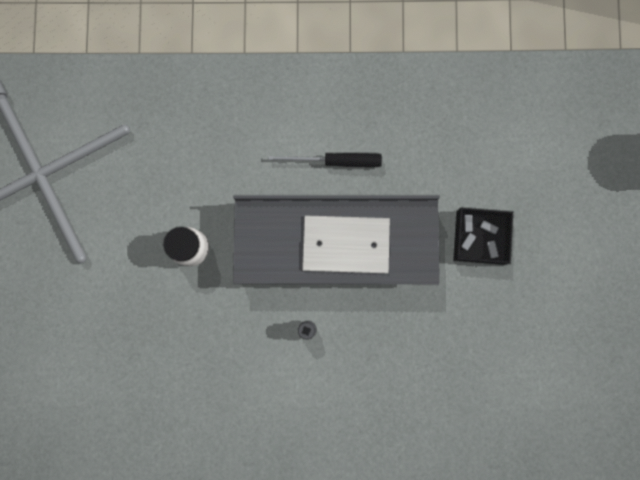

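View pics/side0.png

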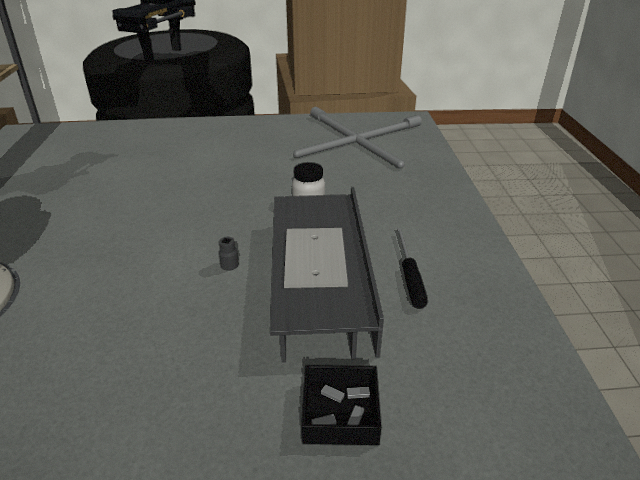

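The top view shows the tray at right (about 484,236), so the end to use is world -y. The plate's corners are about (304,216), (389,218), (389,273) and (303,271). The upstand is along row 197 and the jar is at (185,245). I'll enlarge this for exact corners.

```bash
python3 - <<'E'
import cv2
im=cv2.imread("pics/top0.png")
c=im[185:295,225:445]; cv2.imwrite("pics/c0.png",cv2.resize(c,(792,396),interpolation=cv2.INTER_CUBIC))
E
```

```text
(no output)
```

View pics/c0.png

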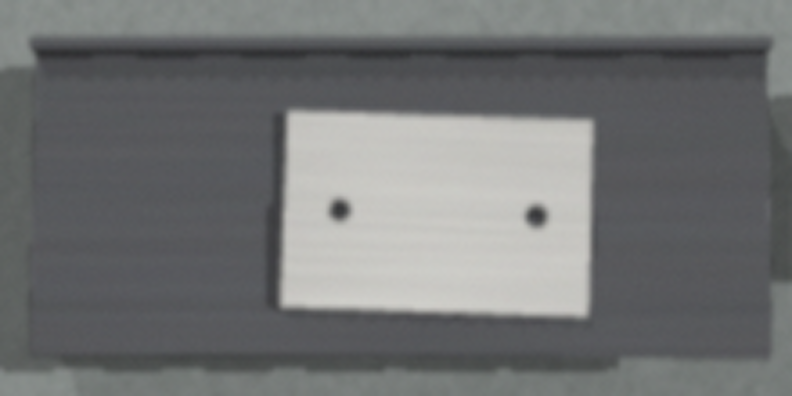

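```bash
cat > h.py <<'E'
from bench import *
import cv2,numpy as np
def w(px,z,n="top"):
    c=get_calibration(n);px=np.atleast_2d(px).astype(float)
    M=c["mtx"];k=c["k1"]
    s=cv2.undistortPoints(px[:,None],M,np.array([k,0,0,0.]))[:,0]
    r=np.c_[s,np.ones(len(s))]@c["orientation"].T
    return c["xyz"]+r*((z-c["xyz"][2])/r[:,2])[:,None]
def save(n,name,box=None,s=1):
    im,d=get_image(n)
    if box: im=im[box[1]:box[3],box[0]:box[2]]
    cv2.imwrite("pics/"+name,cv2.resize(im,None,fx=s,fy=s,interpolation=cv2.INTER_CUBIC)[:,:,::-1])
E
python3 - <<'E'
from h import *
np.set_printoptions(precision=1,suppress=True)
f=lambda a:np.array(a)/3.6+[225,185]-0.36
p=w(f([(287,110),(594,120),(590,318),(280,308)]),66);print(p,p.mean(0))
print(np.diff(p,axis=0))
print("deck front",w(f([(30,355),(770,357)]),60)); print("upst",w(f([(32,38),(772,38)]),75),w(f([(32,48),(772,48)]),75))
print("tray",w([(457,209),(513,210),(510,265),(455,262)],35))
print("jar",w([185,243],70),"sock",w([307,330],50))
E
```

```text
[[638.6  73.9  66. ]
 [633.7 -67.3  66. ]
 [542.8 -64.5  66. ]
 [547.2  76.6  66. ]] [590.6   4.7  66. ]
[[  -4.9 -141.2    0. ]
 [ -91.     2.8    0. ]
 [   4.4  141.1    0. ]]
deck front [[ 525.9  191.7   60. ]
 [ 525.4 -146.6   60. ]]
upst [[ 670.8  190.8   75. ]
 [ 669.9 -147.6   75. ]] [[ 666.1  190.7   75. ]
 [ 665.3 -147.5   75. ]]
tray [[ 653.8 -184.8   35. ]
 [ 651.9 -279.1   35. ]
 [ 558.3 -271.    35. ]
 [ 563.2 -179.4   35. ]]
jar [[591.8 270.4  70. ]] sock [[449.4  69.3  50. ]]
```

```bash
cat >> h.py <<'E'
Rx=np.array([[0,0,1],[-1,0,0],[0,-1,0]],float)   # jaws along world y
def st(t=""):
    s=status.read_state();print(t,round(s["clock"],2),s["position"].round(1),s["contact_force"].round(1),round(s["grip_width"],1));return s
E
python3 - <<'E'
from h import *
for p,R in (([515,4.7,150],Rx),([515,4.7,79],Rx),([570,-120,79],Rx),([620,110,79],np.c_[[-1,0,0],[0,0,-1],[0,-1,0]]),([620,110,79],np.c_[[1,0,0],[0,0,-1],[0,1,0]])):
    print(solver.solve_ik(p,R))
bot.move_to([515,4.7,150],Rx); st()
bot.move_l([515,4.7,82],rate=80);bot.dwell(.3); st()
save("side","s1.png"); save("top","t1.png")
E
```

```text
[ 0.32461177  0.28680895 -0.38631269  0.         -0.89767469  1.24618456]
[ 0.32461177  0.38199124 -0.46597186  0.         -0.72283323  1.24618456]
[ 0.07040426  0.47477044 -0.29830172  0.         -0.79772416  1.50039207]
[ 0.43217703  0.54032169 -0.17475603  0.         -0.85571861 -0.43217703]
[ 0.43217703  0.54032169 -0.17475603  0.         -0.85571861  2.70941563]
 2.28 [515.3   5.3 150.2] [0.2 0.8 0.2] 87.1
 3.58 [515.2   4.7  82.4] [0.1 0.2 0.2] 86.8
```

View pics/s1.png

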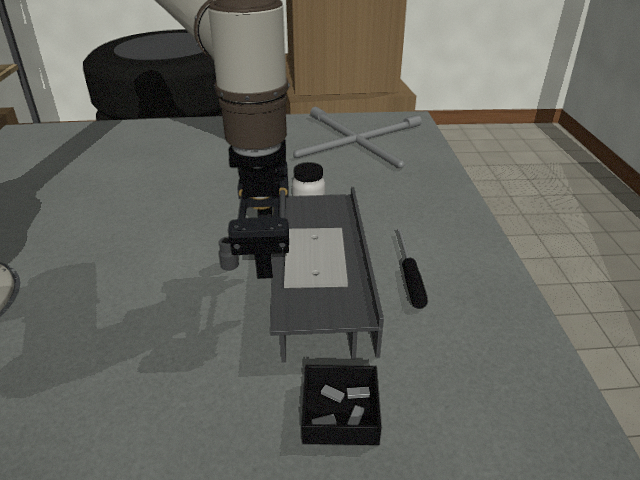

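The fingers are open just ahead of the plate's front edge (side view about 265,270), and the socket (228,253) is clear. Pushing now.

```bash
python3 - <<'E'
from h import *
bot.move_l([515,4.7,79.5],rate=50); st()
for x in (530,540,550,558):
    bot.move_l([x,4.7,79.5],rate=40); st(x)
x=558
while x<574:
    x+=1; bot.move_l([x,4.7,79.5],rate=20); s=st(x)
    if abs(s["contact_force"][0])>6: break
bot.dwell(.2);st()
bot.move_l([x-15,4.7,79.5],rate=60); bot.move_l([x-15,4.7,130],rate=120); st()
bot.move_to([620,130,150],np.c_[[-1,0,0],[0,0,-1],[0,-1,0]])
st(); save("top","t2.png",(225,185,445,295),3.6)
E
```

```text
3.93 [514.8   4.7  79.3] [ 0.1 -0.7  0.1] 87.4
530 4.46 [530.    4.6  79.3] [-1.4  0.6  0.2] 86.8
540 4.86 [540.3   4.7  79.5] [-0.   0.3 -0.3] 86.9
550 5.26 [550.4   4.8  79.5] [ 0.2  0.3 -0.3] 87.0
558 5.61 [558.5   4.7  79.5] [-0.3  0.8 -0.1] 86.7
559 5.86 [559.1   4.7  79.5] [-0.2 -0.6 -0.3] 86.8
560 6.11 [559.8   4.6  79.5] [-0.7 -0.1 -0.3] 87.2
561 6.36 [561.    4.7  79.5] [-1.   0.7  1.2] 86.9
562 6.61 [562.2   4.7  79.5] [-0.7 -0.8 -0.6] 87.1
563 6.86 [563.1   4.7  79.5] [ 0.1 -0.6 -0.6] 87.0
564 7.11 [563.4   4.7  79.4] [-2.7  1.3  0.4] 87.2
565 7.36 [563.5   4.6  79.3] [-6.1  2.2  3.4] 87.2
 7.56 [563.5   4.6  79.3] [-4.7  1.2  3.7] 87.1
 8.53 [549.7   4.7 129.7] [-1.1 -0.  -0.4] 87.1
 10.05 [619.7 129.7 149.4] [ 0.2 -0.4  0.2] 87.6
```

View pics/t2.png

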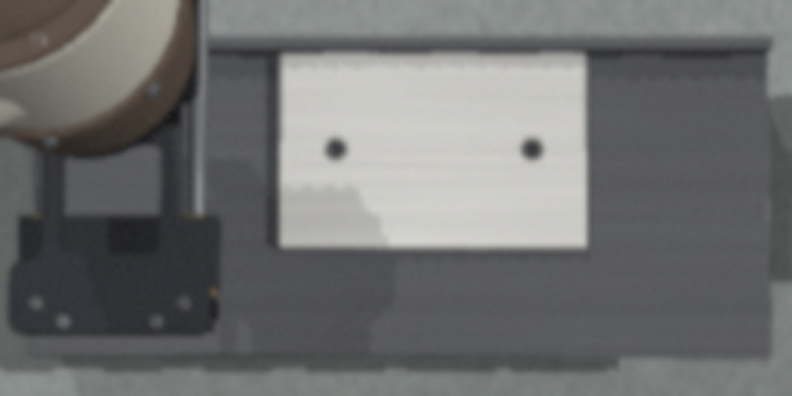

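The plate is flush and square: its back edge lies along the upstand (crop row 52) and its ends are at columns 279 and 587. Next is the push along -y.

```bash
python3 - <<'E'
from h import *
fingers.move_gripper(40); st()
bot.move_l([616,115,150]);bot.move_l([616,115,79.5],rate=80); st()
for y in (95,75,50,25,0,-20,-38):
    bot.move_l([616,y,79.5],rate=35); s=st(y)
    if abs(s["contact_force"]).max()>15: break
bot.dwell(.2); st()
bot.move_l([616,y+20,79.5],rate=60); bot.move_l([616,y+20,130]); bot.move_l([616,130,150],rate=200)
st(); save("top","t3.png",(260,185,480,295),3.6)
E
```

```text
11.12 [620. 130. 150.] [-0.5 -0.3  0.1] 40.3
 12.41 [616.5 115.2  80.1] [-0.5 -0.8  0.3] 40.0
95 13.13 [616.1  94.9  79.5] [-0.3 -0.2 -0.7] 40.4
75 13.86 [616.   74.8  79.5] [ 0.   0.4 -0. ] 40.2
50 14.72 [616.   49.8  79.5] [-0.   0.6  0.1] 39.8
25 15.59 [616.   24.8  79.5] [-0.7 -0.3  0.6] 40.4
0 16.46 [ 6.159e+02 -2.000e-01  7.950e+01] [ 0.1  0.1 -1. ] 40.2
-20 17.18 [616.  -20.3  79.5] [ 0.4 -0.2  0.7] 39.8
-38 17.85 [615.9 -38.3  79.5] [-0.5  0.   0. ] 39.9
 18.05 [616.  -37.9  79.5] [0.1 0.5 0.1] 40.2
 19.92 [615.6 129.3 149.3] [0.  1.  0.4] 39.6
```

View pics/t3.png

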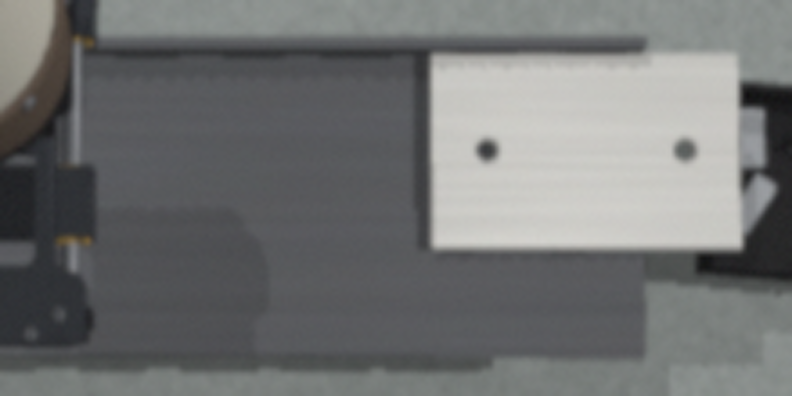

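```bash
python3 - <<'E'
from h import *
np.set_printoptions(precision=1,suppress=True)
f=lambda a:np.array(a)/3.6+[260,185]-0.36
p=w(f([(430,53),(739,53),(743,249),(432,250)]),66);print(p,p.mean(0)); print(w(f([(645,357),(645,300)]),60))
save("side","s3.png",(240,180,440,460),2)
E
```

```text
[[ 665.   -50.1   66. ]
 [ 664.6 -191.5   66. ]
 [ 574.3 -191.2   66. ]
 [ 573.8  -50.3   66. ]] [ 619.4 -120.8   66. ]
[[ 525.4 -147.    60. ]
 [ 551.4 -147.6   60. ]]
```

View pics/s3.png

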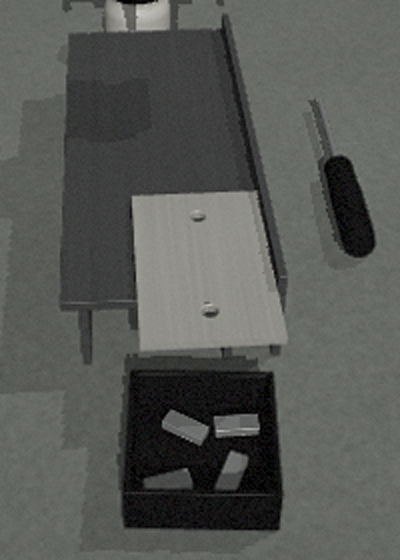

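The crop shows the plate along the upstand with its end over the tray. The overhang measures about 44 mm. I'll nudge it 4 mm further, then press it lightly against the upstand.

```bash
python3 - <<'E'
from h import *
bot.move_l([616,-10,130],rate=200); bot.move_l([616,-15,79.5],rate=80)
bot.move_l([616,-42,79.5],rate=30); bot.dwell(.2); st()
bot.move_l([616,-20,79.5],rate=60); bot.move_l([616,-20,140])
bot.move_l([530,-20,140],rate=200)
bot.move_to([530,-105,140],Rx); bot.move_l([535,-105,79.5],rate=80); st()
bot.move_l([558,-105,79.5],rate=40); x=558
while x<570:
    x+=1; bot.move_l([x,-105,79.5],rate=20); s=st(x)
    if abs(s["contact_force"][0])>5: break
bot.move_l([x-20,-105,79.5],rate=60); bot.move_l([x-20,-105,150])
bot.move_to([420,150,250],Rx); bot.dwell(.5); st()
save("top","t4.png",(260,185,480,295),3.6);save("side","s4.png")
E
```

```text
22.91 [616.  -41.9  79.5] [-0.4 -0.8 -0. ] 40.1
 27.0 [ 535.4 -105.    79.9] [ 0.3 -0.2 -0.2] 40.1
559 27.98 [ 558.9 -105.    79.5] [-0.1  0.8  0.5] 39.9
560 28.23 [ 560.  -105.    79.5] [ 0.9  0.3 -0.9] 40.2
561 28.48 [ 561.1 -105.    79.5] [ 0.5 -0.6  0.4] 40.1
562 28.73 [ 562.1 -105.    79.5] [ 0.4 -0.7 -0.2] 39.9
563 28.98 [ 563.  -105.    79.4] [ 0.7 -0.  -0.8] 40.3
564 29.23 [ 563.3 -105.    79.3] [-2.5  0.1  1.5] 40.3
565 29.48 [ 563.4 -105.1   79.2] [-5.6  0.7  2.3] 40.2
 32.23 [420.1 149.8 249.9] [-0.2  0.4  0.6] 39.9
```

View pics/t4.png

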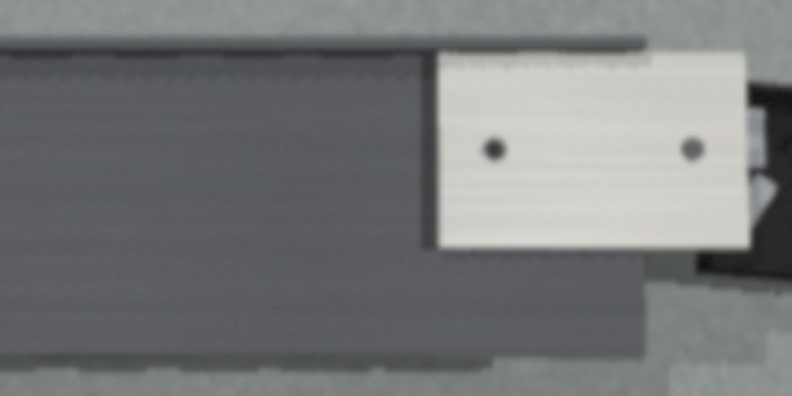

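View pics/s4.png

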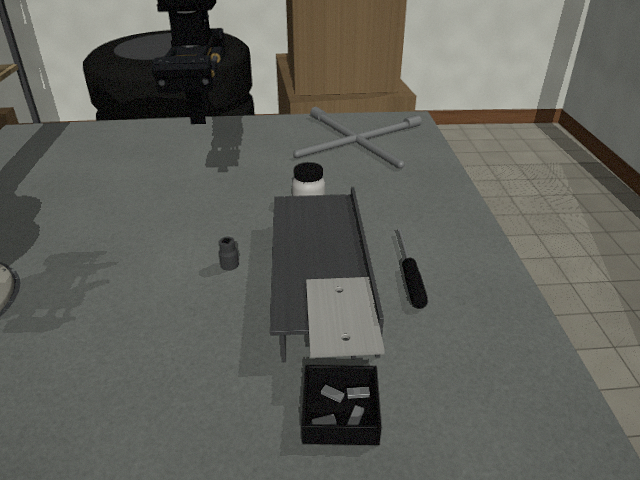

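The plate's corners in the crop are about (438,52), (747,52), (751,248) and (438,249). It is square against the upstand with about 47 mm of overhang past the ledge end at column 645. The other objects haven't moved, and the hand is clear. Handing in.

```bash
python3 - <<'E'
from h import *
bot.job_done()
E
```

```text
the job is handed in; nothing more can be done
```

I pushed the plate back against the upstand with both fingers, then along the ledge toward the tray (world -y side). I nudged it a final 4 mm, then pressed it lightly against the upstand again, at about 6 N. The plate was only ever pushed, never lifted.

The last top picture shows it square and flush against the upstand, with about 47 mm hanging over the end. That puts its centre at about y = -147 mm in the ledge frame, inside the 133–161 mm range. The numeric check before the nudge gave a gap of about 1 mm and an angle of about 0.003 rad. After the nudge I judged these from the picture and the final press, which stopped within 0.1 mm of where the first one did.

The tray, jar, socket and screwdriver look unmoved, and the hand was parked well clear at about 32 s. No check failed or disagreed. I don't have a verdict, since handing in reports none.

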